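# Push the row of brass bushes home along the infeed rail

### The job

Push the row of four brass bushes along the aluminium rail as one train, until the front bush is fully home against the steel end stop and all four stand touching one another. Push steadily from behind with the fingertips, on the rearmost bush only: do not pick up, tip or shove any bush loose. Then move clear; leave the spare bush and everything else on the bench where it is.

Things in the scene. Friction and masses are not known exactly. Their poses are not given: they have to be found in the camera images.
- rail: aluminium channel rail, 370 x 80 mm, fixed to the bench by four bolted lugs (12 mm high, out to y = +-63 mm). Origin under its middle; x runs along the channel to the end stop (to the robot's left), y across, z up. Floor 8 mm above the bench, 58 mm wide between side walls that are 23 mm high above the bench; from the open end x = -185 mm (no wall) to x = +185 mm. Bushes slide with 2 mm play either side.
- stop_face (a point): middle of the channel on the end stop's face, at floor height: x = +170 mm of the rail. The end stop is a fixed steel block across the channel, its top 43 mm above the bench.
- rail_entry (a point): middle of the channel floor at its open end: x = -185 mm of the rail.
- bush_1_mid (a point): flanged brass bush standing on its flange, bore upright: flange 54 mm across and 8 mm thick, above it a plain body 37 mm across, 44 mm high in all, 0.28 kg. Point on its axis, 22 mm above its underside. Foremost bush of the row, nearest the end stop, 60 to 110 mm short of it at the start.
- bush_2_mid (a point): flanged brass bush standing on its flange, bore upright: flange 54 mm across and 8 mm thick, above it a plain body 37 mm across, 44 mm high in all, 0.28 kg. Point on its axis, 22 mm above its underside. Second in the row, its flange touching the first's.
- bush_3_mid (a point): flanged brass bush standing on its flange, bore upright: flange 54 mm across and 8 mm thick, above it a plain body 37 mm across, 44 mm high in all, 0.28 kg. Point on its axis, 22 mm above its underside. Third in the row, touching the second.
- bush_4_mid (a point): flanged brass bush standing on its flange, bore upright: flange 54 mm across and 8 mm thick, above it a plain body 37 mm across, 44 mm high in all, 0.28 kg. Point on its axis, 22 mm above its underside. Fourth and rearmost, nearest the open end, touching the third; the one to push on, from behind. The rail behind it is empty. The whole row takes 5 to 12 N to slide.
- spare_bush_mid (a point): flanged brass bush standing on its flange, bore upright: flange 54 mm across and 8 mm thick, above it a plain body 37 mm across, 44 mm high in all, 0.28 kg. Point on its axis, 22 mm above its underside. A spare of the same kind standing on the bench beside the rail, on the robot's side: a bystander.
- screw_a: black cap screw, 16 mm across and 42 mm high, standing on its head on the bench beyond the rail: a bystander. Origin at its underside.
- screw_b: second such cap screw, likewise.
- hex_key: hexagon key, 42 x 111 x 10 mm, lying beyond the rail: a bystander. Origin at its underside.
- knob: red T-shaped clamping knob, 52 mm wide and 40 mm high, standing beside the rail on the robot's side: a bystander. Origin at its underside.
Things that resemble listed ones, but are neither listed nor needed, are in the scene too. What is shaped like the part that bears bush_4_mid but pink or turquoise is not meant.

How it is judged:
By the outcome, as a careful person would: the job done as asked, in the order asked, and still so for the second after the job is handed in, with the robot touching nothing.
It also fails if it takes over 35 s, if anything falls off the work surface, if the arm or the gripper's body presses on something with over 40 N, if the wrist force passes 120 N, or if a joint passes its speed limit or range.

### The arm

A 7-joint arm with a two-finger parallel gripper is mounted at the origin on a cart in front of the work surface, level with it; the furniture and walls round the work are solid. World frame = base frame: x ahead of the robot, y to its left, z up, the work surface at z = 0. Lengths are in m, angles in rad, forces in N, time in s.
With the tool pointing down it reaches from about 0.425 to 0.875 m from the base axis. Payload 4.7 kg.
Tool frame: the origin (TCP) lies between the finger pads; the fingertips stand 8 mm ahead of it and the grasp point (between the pads) lies 11 mm behind it; z points along the fingers, x is the direction in which the jaws open and shut, and the axes are right-handed (so a half turn about z gives the same grasp; the last joint's range is limited). The gripper opens to 87 mm and grips with 3 to 60 N. Pads are 19 mm wide; open, the fingers measure 117 mm over their backs; the gripper's body (75 mm by 190 mm) begins 51 mm behind the grasp point.
Start: joints at [-1.204, 0.321, -0.07, 1.45, 0.023, 1.371, -0.057], TCP at [0.225, 0.61, 0.21] pointing down, gripper open.
Joint ranges: [-2.86, 2.86], [-0.3, 2.09], [-1.38, 1.24], [0.06, 2.45], [-1.56, 4.7], [0.09, 2.05], [-2.69, 2.69]. Speed limits (rad/s): [2.57, 2.57, 3.14, 3.14, 3.14, 3.14, 3.14].

### API

Orientations are given as a 3x3 rotation matrix whose columns are the frame's x, y, z axes.
In Python, from bench import arm gives the robot as it stands. The module is installed in compiled form; this text tells all that it offers.
- The arm moves only by the tool step_arm, never from a script. Its argument "rows" is text: rows parted by semicolons, each of 7 numbers parted by spaces: the turn, a rotation vector about the tool's x, y, z in degrees, then the shift along the tool's x, y, z in m, then the closure, from 0 (fully open) to 1 (shut). A call has 1 to 12 rows; each row shifts and turns the commanded pose from where the row before left it, along the tool's axes as they then stand; what a row does not reach is not made up. A row lasts 1/10 s, in which the tool goes at most 50 mm and 8.59 degrees, less where a joint would pass 70% of its speed; a pose out of reach is approached as far as the arm can. A call is refused whole if a number of a shift passes 0.05 or a number of a turn 8.59, either way. A call with a gripper value outside its range is refused whole. The fingers move at their own pace and stop on an object; "grip_force" is the grip in N (left out, the last holds). Time passes only in rows, so rows that do not move let the fingers close. It gives the time, the measured TCP pose, the force and the opening at its end, in the units of the state.
- arm.get_state(): the state, without advancing time (a new reading comes with each control period).
- arm.get_image(name): name is "scene" or "top" or "wrist"; returns a dict with "image" (400x640x3 uint8, blue, green, red), "fx", "fy", "cx", "cy" (pixels), "rvec" (rotation vector, rad) and "tvec" (3), from world to camera coordinates, as OpenCV has them; the wrist camera has in their place "mount" (4x4, takes a point from camera to tool coordinates, whose origin is the TCP and whose axes are the tool frame's). Camera axes: x right, y down, z forward; pixel columns grow to the right and rows downward; lengths in m; the calibration is good to about 2 mm. A picture is of the moment at which its call begins: read the wrist's pose just before it. There is no depth.
- arm.sign_off(): hands the job in, once; it reports no verdict.
The state is a dict: "time": time; "qpos": joint angles; "joint_velocities": joint speeds; "effort": joint torques, N m; "tcp_pos": TCP position; "eef_rot": TCP orientation; "ft_force": force on the tool from outside, world axes, zero at the start; "torque": the same for the moment, N m; "gripper_width": finger opening in m.
Only numpy, scipy, OpenCV 4.12 (cv2) and the standard library are available. Lean on these libraries where they do the work, as an engineer would, in place of code of your own. Each camera call takes 0.05 s, during which the arm holds its last target. There are 200 camera calls.

## Working session

There is one attempt and no reset: what is moved stays moved. The work goes in short steps, Python scripts to look and compute and a tool call to move; the robot and the scene stay as the last step left them, time stands still between calls to the robot, and variables do not carry over. Pictures are saved under pics/ and viewed, about 8 in all and at most 12, crops included, and the job is handed in when it is done.

Besides the shell and the picture viewer there is one more tool, called after ">>>" as name(argument=value, ...) on one line, values as JSON. step_arm: Moves the arm, as the interface text tells. Its arguments: {"type":"object","properties":{"rows":{"type":"string"},"grip_force":{"type":"number"}},"required":["rows"]}

```bash
mkdir -p pics
cat > h.py <<'E'
import numpy as np, cv2
from bench import arm
def snap(name,fn):
    d=arm.get_image(name); cv2.imwrite('pics/'+fn,d['image'])
    np.save('pics/'+fn+'.npy',{k:v for k,v in d.items() if k!='image'},allow_pickle=True); return d
def ray(d,u,v,z):
    R=cv2.Rodrigues(np.array(d['rvec'],float))[0]; t=np.array(d['tvec'],float).ravel()
    c=-R.T@t; r=R.T@np.array([(u-d['cx'])/d['fx'],(v-d['cy'])/d['fy'],1]); return c+r*(z-c[2])/r[2]
def proj(d,p):
    K=np.array([[d['fx'],0,d['cx']],[0,d['fy'],d['cy']],[0,0,1.]])
    return cv2.projectPoints(np.array(p,float).reshape(-1,3),np.array(d['rvec'],float),np.array(d['tvec'],float),K,None)[0].reshape(-1,2)
def load(fn): return np.load('pics/'+fn+'.npy',allow_pickle=True).item()
E
python3 - <<'E'
from h import *
snap('scene','s1.png');d=snap('top','t1.png');print(d['rvec'],d['tvec'],d['fx'])
s=arm.get_state();print(s['time'],s['tcp_pos'],s['eef_rot'],s['ft_force'],s['gripper_width'])
E
```

```text
[ 2.18869605 -2.1594752   0.10592679] [0.01386504 0.52570681 1.09394654] 457.1555488293046
0.1 [0.22447097 0.6094674  0.2088941 ] [[ 3.45515811e-01  9.38412813e-01 -4.64552272e-04]
 [ 9.38411427e-01 -3.45516102e-01 -1.61777307e-03]
 [-1.67864927e-03  1.23025014e-04 -9.99998583e-01]] [0.24665047 0.00375068 0.05565924] 0.08690712731440509
```

View pics/t1.png

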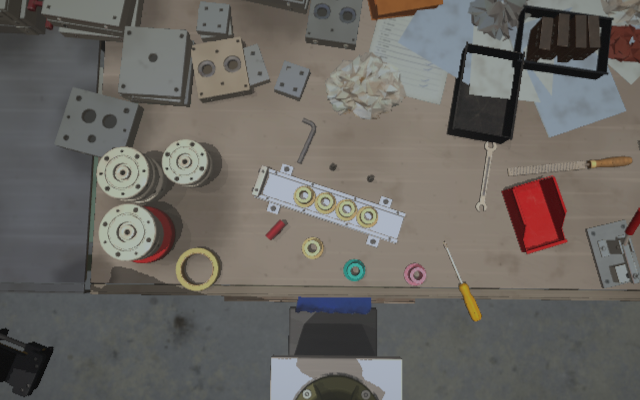

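View pics/s1.png

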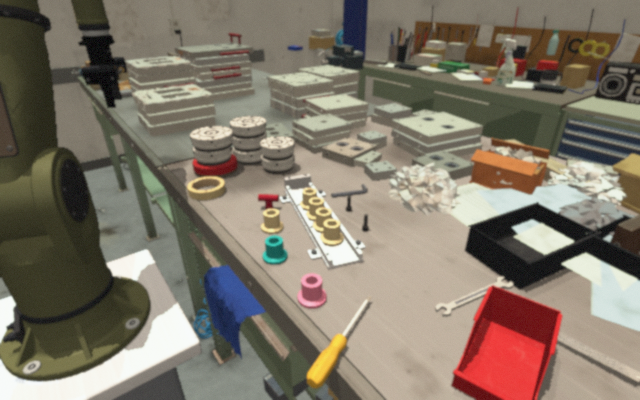

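The top view shows the rail from about (260,180), the stop, to (403,228), the open end. Four brass bushes stand at (304,196), (325,202), (347,210) and (368,216). The spare is at (313,247), and the turquoise (355,270) and pink (416,274) bushes are decoys. The rearmost bush in the rail, at (368,216), fits bush_4; I'll confirm that in an enlarged crop.

```bash
python3 -c "
import cv2;i=cv2.imread('pics/t1.png')[150:260,240:420];cv2.imwrite('pics/t1c.png',cv2.resize(i,None,fx=4.4,fy=4.4,interpolation=cv2.INTER_CUBIC))"
```

```text
(no output)
```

View pics/t1c.png

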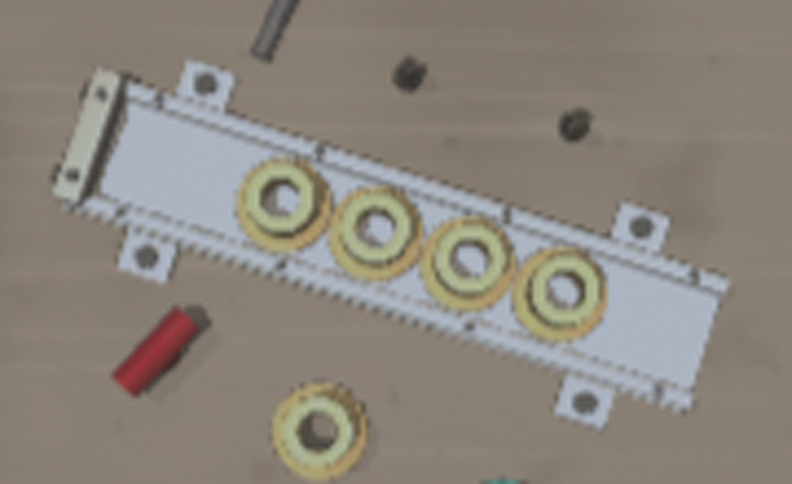

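```bash
cat > fit.py <<'E'
from h import *
from scipy.optimize import least_squares
d=load('t1.png')
cr=lambda a:np.array(a,float)/4.4+[240-.39,150-.39]
P=np.array([[-185,-40,23],[-185,40,23],[185,-40,43],[170,-40,43],[185,40,43],[170,40,43]])/1e3
uv=cr([[730,283],[690,408],[100,70],[128,78],[55,195],[80,203]])
def W(q,P):
    c,s=np.cos(q[2]),np.sin(q[2]); return P@np.array([[c,-s,0],[s,c,0],[0,0,1]]).T+[q[0],q[1],0]
r=least_squares(lambda q:(proj(d,W(q,P))-uv).ravel(),[.55,0,1.4],loss='soft_l1')
q=r.x;print(q,np.degrees(q[2]),(proj(d,W(q,P))-uv).round(1).tolist())
c,s=np.cos(q[2]),np.sin(q[2]);R=np.array([[c,-s],[s,c]])
for p in [[284,197],[376,228],[469,258],[564,290]]:
    w=ray(d,*cr(p),.052);print(w.round(4),(R.T@(w[:2]-q[:2])).round(4))
for n,p,z in [('spare',[318,432],.044),('knob',[160,350],.04),('sA',[410,73],.042),('sB',[575,124],.042),('key',[265,50],.01)]:
    w=ray(d,*cr(p),z);print(n,w.round(3),(R.T@(w[:2]-q[:2])).round(3))
E
python3 fit.py
```

```text
[0.51951757 0.01861696 1.25885981] 72.12735422452727 [[0.9, -0.9], [0.0, 1.8], [0.3, -1.7], [-0.2, -1.6], [-0.5, 0.9], [-0.3, 1.1]]
[0.5402 0.0799 0.052 ] [ 0.0647 -0.0008]
[0.5239 0.0297 0.052 ] [ 0.0119 -0.0008]
[ 0.5083 -0.021   0.052 ] [-0.0411 -0.0014]
[ 0.4916 -0.0726  0.052 ] [-0.0953 -0.0014]
spare [0.413 0.06  0.044] [0.006 0.114]
knob [0.457 0.147 0.04 ] [0.102 0.099]
sA [0.611 0.012 0.042] [ 0.022 -0.089]
sB [ 0.584 -0.079  0.042] [-0.073 -0.091]
key [0.629 0.094 0.01 ] [ 0.106 -0.081]
```

Four brass bushes (not pink or turquoise) stand in the channel. Bush_4 is the rearmost, at rail x = -95 mm, and the front gap is about 78 mm. The jaws need to lie across the rail (yaw -17.9°), so I'll swing there in an arc about the base.

>>> step_arm(rows="0 0 0 0 0 -0.04 1; 0 0 4 -0.004 0.042 0 1; 0 0 4 -0.004 0.042 0 1; 0 0 4 -0.004 0.042 0 1; 0 0 4 -0.004 0.042 0 1; 0 0 4 -0.004 0.042 0 1; 0 0 4 -0.004 0.042 0 1; 0 0 4 -0.004 0.042 0 1; 0 0 4 -0.004 0.042 0 1; 0 0 4 -0.004 0.042 0 1; 0 0 4 -0.004 0.042 0 1; 0 0 4 -0.004 0.042 0 1", grip_force=20)

```text
time: 1.3
tcp_pos: [0.5417, 0.2844, 0.2492]
eef_rot: [[0.902, 0.432, -0.001], [0.432, -0.902, -0.001], [-0.001, 0.0, -1.0]]
ft_force: [-0.3, 1.3, 0.3]
gripper_width: 0.0027
```

>>> step_arm(rows="0 0 4 -0.006 0.038 0 1; 0 0 4 -0.006 0.038 0 1; 0 0 4 -0.006 0.038 0 1; 0 0 4 -0.006 0.038 0 1; 0 0 4 -0.006 0.038 0 1; 0 0 4 -0.006 0.038 0 1; 0 0 4 -0.006 0.038 0 1; 0 0 4 -0.006 0.038 0 1; 0 0 0 0 0 0 1; 0 0 0 0 0 0 1")

```text
time: 2.3
tcp_pos: [0.5558, -0.0183, 0.2498]
eef_rot: [[0.994, -0.11, -0.0], [-0.11, -0.994, 0.001], [-0.0, -0.001, -1.0]]
ft_force: [-0.1, 0.6, -0.3]
gripper_width: 0.0004
```

```bash
cat >> h.py <<'E'
q=np.array([0.51952,0.01862,1.25886])
def plan(tx,ty,tz):
    s=arm.get_state();E=np.array(s['eef_rot']);p=np.array(s['tcp_pos'])
    c,n=np.cos(q[2]),np.sin(q[2]);R=np.array([[c,-n,0],[n,c,0],[0,0,1]]);o=np.array([q[0],q[1],0])
    t=o+R@np.array([tx,ty,tz])
    print('t',s['time'],'rail pos',(R.T@(p-o)).round(4),'F rail',(R.T@np.array(s['ft_force'])).round(1),'w',round(s['gripper_width'],4))
    D=np.column_stack([-R[:,1],-R[:,0],-R[:,2]])
    rv=np.degrees(cv2.Rodrigues(E.T@D)[0].ravel())
    print('tool shift',(E.T@(t-p)).round(4),'turn deg',rv.round(2), 'target-frame shift',(D.T@(t-p)).round(4))
E
python3 -c "
from h import *
plan(-.157,-.001,.12)"
```

```text
t 2.3 rail pos [-0.024  -0.0458  0.2498] F rail [ 0.6  0.3 -0.3] w 0.0004
tool shift [-0.0705  0.1214  0.1297] turn deg [-0.04  0.02 11.54] target-frame shift [-0.0448  0.133   0.1298]
```

>>> step_arm(rows="0 0 5.77 0 0 0 1; 0 0 5.77 0 0 0 1; 0 0 0 -0.0112 0.0333 0.0324 1; 0 0 0 -0.0112 0.0333 0.0324 1; 0 0 0 -0.0112 0.0333 0.0324 1; 0 0 0 -0.0112 0.0333 0.0324 1; 0 0 0 0 0 0 1; 0 0 0 0 0 0 1")

```text
time: 3.1
tcp_pos: [0.4724, -0.1294, 0.1196]
eef_rot: [[0.953, -0.304, -0.001], [-0.304, -0.953, 0.001], [-0.002, -0.0, -1.0]]
ft_force: [-0.3, 0.3, 0.9]
gripper_width: 0.0006
```

```bash
python3 -c "
from h import *
plan(-.157,-.001,.021)
snap('top','t2.png');w=snap('wrist','w2.png')
i=cv2.imread('pics/t2.png')[150:260,240:420];i=cv2.resize(i,None,fx=3.4,fy=3.4,interpolation=cv2.INTER_CUBIC)
cv2.imwrite('pics/c2.png',w['image'])"
```

```text
t 3.1 rail pos [-0.1554 -0.0006  0.1196] F rail [0.2 0.4 0.9] w 0.0006
tool shift [0.0005 0.0017 0.0986] turn deg [-0.02  0.09  0.16] target-frame shift [0.0004 0.0016 0.0986]
```

View pics/c2.png

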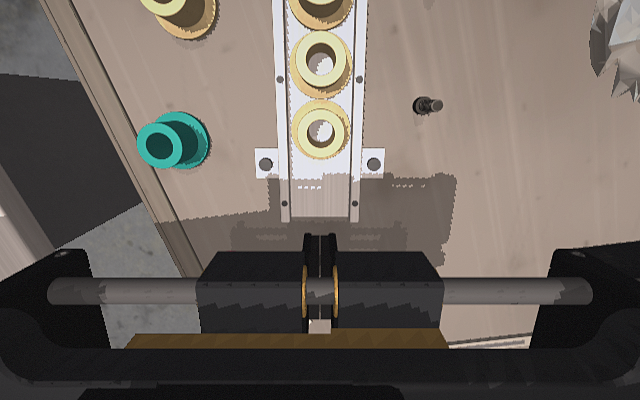

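The wrist view shows bush_4's top at (320,132), the open end at (320,220) and the channel edges at (291,200) and (350,200), with the closed fingers lined up at u≈320. Next I'll cross-check the position with the wrist calibration.

```bash
python3 -c "
from h import *
d=load('w2.png');M=np.array(d['mount']);s=arm.get_state();T=np.eye(4);T[:3,:3]=s['eef_rot'];T[:3,3]=s['tcp_pos'];C=T@M
c,n=np.cos(q[2]),np.sin(q[2]);R=np.array([[c,n],[-n,c]])
for u,v,z in [(320,132,.052),(320,65,.052),(282,222,.023),(358,222,.023),(291,200,.008),(350,200,.008)]:
    r=C[:3,:3]@np.array([(u-d['cx'])/d['fx'],(v-d['cy'])/d['fy'],1]);w=C[:3,3]+r*(z-C[2,3])/r[2];print((R@(w[:2]-q[:2])).round(4))
"
```

```text
[-0.0923 -0.0029]
[-0.0436 -0.0026]
[-0.1803  0.0333]
[-0.18   -0.0403]
[-0.1627  0.0255]
[-0.1624 -0.0334]
```

>>> step_arm(rows="0 0 0.1 0.0005 0 0.03 1; 0 0 0 0.0005 0 0.03 1; 0 0 0 0.0005 0 0.02 1; 0 0 0 0 0 0.01 1; 0 0 0 0 0 0.0085 1; 0 0 0 0 0 0 1; 0 0 0 0 0 0 1")

```text
time: 3.9
tcp_pos: [0.4752, -0.1309, 0.0226]
eef_rot: [[0.952, -0.306, 0.002], [-0.306, -0.952, -0.0], [0.001, -0.0, -1.0]]
ft_force: [-0.0, 0.1, -0.1]
gripper_width: 0.0006
```

```bash
python3 -c "
from h import *
plan(-.127,-.002,.021)"
```

```text
t 3.9 rail pos [-0.1559 -0.0038  0.0226] F rail [ 0.1  0.1 -0.1] w 0.0006
tool shift [-0.0017 -0.0289  0.0016] turn deg [-0.02 -0.09  0.05] target-frame shift [-0.0018 -0.0289  0.0016]
```

>>> step_arm(rows="0 0 0 0 0 0.003 1; 0 0 0 0 -0.005 0 1; 0 0 0 0 -0.004 0 1; 0 0 0 0 -0.003 0 1; 0 0 0 0 0 0 1; 0 0 0 0 0 0 1")

```text
time: 4.5
tcp_pos: [0.478, -0.1195, 0.0188]
eef_rot: [[0.952, -0.306, 0.0], [-0.306, -0.952, 0.0], [0.0, -0.0, -1.0]]
ft_force: [-0.7, 0.4, 0.8]
gripper_width: 0.0006
```

>>> step_arm(rows="0 0 0 0 -0.002 0 1; 0 0 0 0 -0.002 0 1; 0 0 0 0 -0.002 0 1; 0 0 0 0 -0.002 0 1; 0 0 0 0 -0.002 0 1; 0 0 0 0 -0.002 0 1; 0 0 0 0 -0.002 0 1; 0 0 0 0 -0.002 0 1")

```text
time: 5.3
tcp_pos: [0.4829, -0.1042, 0.0188]
eef_rot: [[0.952, -0.307, 0.0], [-0.307, -0.952, 0.0], [0.0, -0.0, -1.0]]
ft_force: [-0.6, 0.4, -0.7]
gripper_width: 0.0002
```

```bash
python3 -c "
from h import *
plan(-.0555,-.002,.020)"
```

```text
t 5.3 rail pos [-0.1281 -0.0028  0.0188] F rail [ 0.2  0.7 -0.7] w 0.0002
tool shift [-0.0008 -0.0726 -0.0012] turn deg [-0.   -0.01  0.02] target-frame shift [-0.0008 -0.0726 -0.0012]
```

>>> step_arm(rows="0 0 0 0 -0.002 0 1; 0 0 0 0 -0.002 0 1; 0 0 0 0 -0.002 0 1; 0 0 0 0 -0.002 0 1; 0 0 0 0 -0.002 0 1")

```text
time: 5.8
tcp_pos: [0.485, -0.0978, 0.019]
eef_rot: [[0.952, -0.308, -0.001], [-0.308, -0.952, -0.004], [-0.0, 0.004, -1.0]]
ft_force: [-4.3, -8.0, 5.8]
gripper_width: 0.0003
```

>>> step_arm(rows="0 0 0 0 -0.002 0 1; 0 0 0 0 -0.002 0 1; 0 0 0 0 -0.002 0 1; 0 0 0 0 -0.002 0 1; 0 0 0 0 -0.002 0 1")

```text
time: 6.3
tcp_pos: [0.4882, -0.0904, 0.0194]
eef_rot: [[0.951, -0.309, -0.001], [-0.309, -0.951, -0.005], [0.001, 0.005, -1.0]]
ft_force: [-3.8, -11.0, 6.8]
gripper_width: 0.0005
```

```bash
python3 -c "
from h import *
plan(-.0555,-.002,.020);w=snap('wrist','w3.png')"
```

```text
t 6.3 rail pos [-0.1134 -0.0037  0.0194] F rail [-11.7   0.3   6.8] w 0.0005
tool shift [-0.0018 -0.0579 -0.0009] turn deg [ 0.31 -0.05 -0.14] target-frame shift [-0.0017 -0.0579 -0.0006]
```

View pics/w3.png

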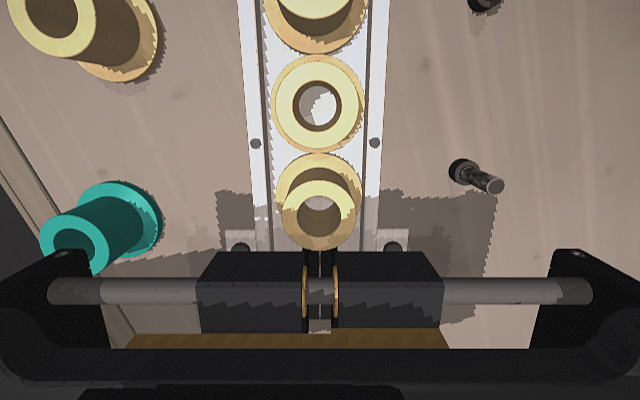

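The fingertips are on bush_4's flange and the row is sliding as a train at 11–12 N. I'll keep pushing steadily.

>>> step_arm(rows="0 0 0 0 -0.002 0 1; 0 0 0 0 -0.002 0 1; 0 0 0 0 -0.002 0 1; 0 0 0 0 -0.002 0 1; 0 0 0 0 -0.002 0 1; 0 0 0 0 -0.002 0 1; 0 0 0 0 -0.002 0 1; 0 0 0 0 -0.002 0 1; 0 0 0 0 -0.002 0 1; 0 0 0 0 -0.002 0 1; 0 0 0 0 -0.002 0 1; 0 0 0 0 -0.002 0 1")

```text
time: 7.55
tcp_pos: [0.495, -0.0685, 0.0193]
eef_rot: [[0.951, -0.31, -0.002], [-0.31, -0.951, -0.006], [-0.0, 0.007, -1.0]]
ft_force: [-5.8, -12.5, 8.7]
gripper_width: 0.0002
```

>>> step_arm(rows="0 0 0 0 -0.002 0 1; 0 0 0 0 -0.002 0 1; 0 0 0 0 -0.002 0 1; 0 0 0 0 -0.002 0 1; 0 0 0 0 -0.002 0 1; 0 0 0 0 -0.002 0 1; 0 0 0 0 -0.002 0 1; 0 0 0 0 -0.002 0 1; 0 0 0 0 -0.002 0 1; 0 0 0 0 -0.002 0 1")

```text
time: 8.55
tcp_pos: [0.5009, -0.0496, 0.0192]
eef_rot: [[0.951, -0.31, -0.003], [-0.31, -0.951, -0.006], [-0.001, 0.007, -1.0]]
ft_force: [-5.6, -11.8, 8.8]
gripper_width: 0.0009
```

```bash
python3 -c "
from h import *
plan(-.0555,-.002,.020);snap('top','t4.png')
i=cv2.imread('pics/t4.png')[150:260,240:420];cv2.imwrite('pics/t4c.png',cv2.resize(i,None,fx=4.4,fy=4.4,interpolation=cv2.INTER_CUBIC))"
```

```text
t 8.55 rail pos [-0.0706 -0.0032  0.0192] F rail [-13.    1.7   8.8] w 0.0009
tool shift [-0.0013 -0.0151 -0.0009] turn deg [ 0.39  0.04 -0.19] target-frame shift [-0.0012 -0.0151 -0.0008]
```

View pics/t4c.png

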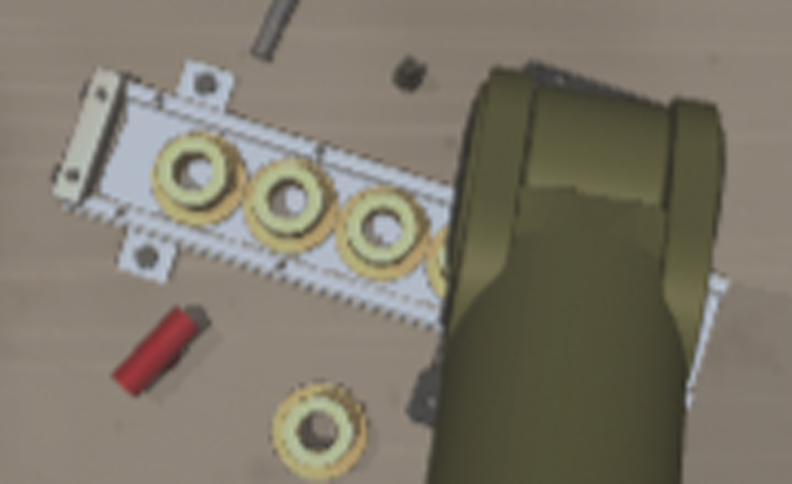

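The train is intact. The front bush's top is at crop (197,172), roughly 28 mm short of the stop.

>>> step_arm(rows="0 0 0 0 -0.002 0 1; 0 0 0 0 -0.002 0 1; 0 0 0 0 -0.002 0 1; 0 0 0 0 -0.002 0 1; 0 0 0 0 -0.002 0 1; 0 0 0 0 -0.002 0 1; 0 0 0 0 -0.002 0 1; 0 0 0 0 -0.002 0 1; 0 0 0 0 -0.002 0 1; 0 0 0 0 -0.002 0 1")

```text
time: 9.6
tcp_pos: [0.5069, -0.0308, 0.0192]
eef_rot: [[0.951, -0.31, -0.003], [-0.31, -0.951, -0.007], [-0.001, 0.007, -1.0]]
ft_force: [-5.9, -13.1, 9.5]
gripper_width: 0.0004
```

>>> step_arm(rows="0 0 0 0 -0.001 0 1; 0 0 0 0 -0.001 0 1; 0 0 0 0 -0.001 0 1")

```text
time: 9.9
tcp_pos: [0.5077, -0.028, 0.0191]
eef_rot: [[0.951, -0.31, -0.003], [-0.31, -0.951, -0.007], [-0.001, 0.007, -1.0]]
ft_force: [-5.9, -12.7, 10.5]
gripper_width: 0.0004
```

>>> step_arm(rows="0 0 0 0 -0.001 0 1; 0 0 0 0 -0.001 0 1")

```text
time: 10.1
tcp_pos: [0.5083, -0.0261, 0.0192]
eef_rot: [[0.951, -0.31, -0.003], [-0.31, -0.951, -0.007], [-0.001, 0.007, -1.0]]
ft_force: [-6.8, -13.2, 8.9]
gripper_width: 0.0006
```

```bash
python3 -c "
from h import *
plan(-.0425,-.002,.020);d=snap('top','t5.png')
i=cv2.imread('pics/t5.png')[155:225,240:350];cv2.imwrite('pics/t5c.png',cv2.resize(i,None,fx=7,fy=7,interpolation=cv2.INTER_CUBIC))"
```

```text
t 10.1 rail pos [-0.046  -0.0031  0.0192] F rail [-14.7   2.4   8.9] w 0.0006
tool shift [-0.0011 -0.0035 -0.0009] turn deg [ 0.42  0.07 -0.2 ] target-frame shift [-0.0011 -0.0035 -0.0008]
```

View pics/t5c.png

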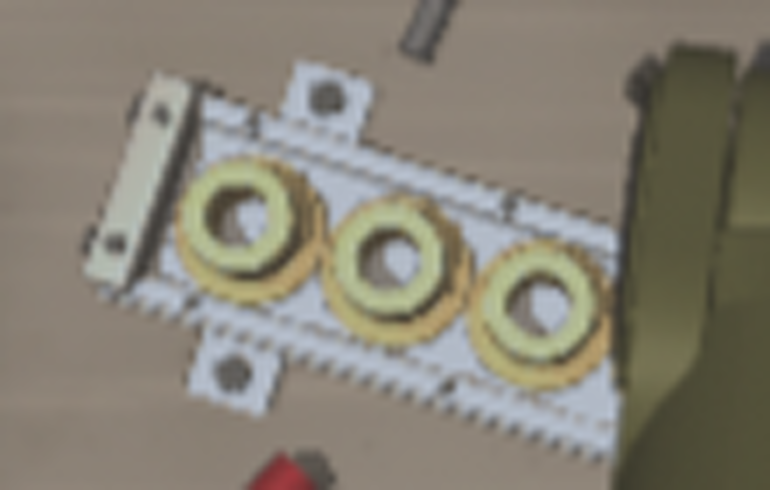

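The front bush's flange edge, at about (178,215) in the crop, is still a few mm short of the stop face at about (160,220). I'll continue in 1 mm rows and watch the force.

>>> step_arm(rows="0 0 0 0 -0.001 0 1; 0 0 0 0 -0.001 0 1")

```text
time: 10.35
tcp_pos: [0.509, -0.0243, 0.0192]
eef_rot: [[0.951, -0.31, -0.003], [-0.31, -0.951, -0.007], [-0.001, 0.007, -1.0]]
ft_force: [-6.7, -13.7, 9.7]
gripper_width: 0.0005
```

>>> step_arm(rows="0 0 0 0 -0.001 0 1; 0 0 0 0 -0.001 0 1")

```text
time: 10.55
tcp_pos: [0.5093, -0.0232, 0.0192]
eef_rot: [[0.951, -0.31, -0.004], [-0.31, -0.951, -0.008], [-0.002, 0.009, -1.0]]
ft_force: [-8.6, -16.6, 11.7]
gripper_width: 0.0005
```

>>> step_arm(rows="0 0 0 0 -0.001 0 1")

```text
time: 10.65
tcp_pos: [0.5094, -0.023, 0.0193]
eef_rot: [[0.951, -0.311, -0.005], [-0.311, -0.95, -0.008], [-0.002, 0.009, -1.0]]
ft_force: [-8.2, -17.3, 12.5]
gripper_width: 0.0001
```

>>> step_arm(rows="0 0 0 0 -0.001 0 1")

```text
time: 10.75
tcp_pos: [0.5094, -0.0229, 0.0193]
eef_rot: [[0.95, -0.311, -0.005], [-0.311, -0.95, -0.009], [-0.002, 0.01, -1.0]]
ft_force: [-9.8, -19.4, 14.4]
gripper_width: 0.0003
```

It has stalled at the predicted place and the force is rising: the train is home. I'll press once more and hold, then back off straight.

>>> step_arm(rows="0 0 0 0 -0.001 0 1; 0 0 0 0 0 0 1; 0 0 0 0 0 0 1")

```text
time: 11.05
tcp_pos: [0.5095, -0.0228, 0.0194]
eef_rot: [[0.95, -0.312, -0.006], [-0.312, -0.95, -0.01], [-0.002, 0.011, -1.0]]
ft_force: [-8.9, -18.8, 14.6]
gripper_width: 0.0008
```

>>> step_arm(rows="0 0 0 0 0.002 0 1; 0 0 0 0 0.002 0 1; 0 0 0 0 0.004 0 1; 0 0 0 0 0.008 0 1; 0 0 0 0 0.012 0 1; 0 0 0 0 0.015 0 1; 0 0 0 0 0 0 1; 0 0 0 0 0 -0.03 1; 0 0 0 0 0 -0.045 1; 0 0 0 0 0 -0.045 1; 0 0 0 0 0 -0.045 1; 0 0 0 0 0 0 1")

```text
time: 12.25
tcp_pos: [0.5034, -0.0538, 0.1903]
eef_rot: [[0.952, -0.306, 0.012], [-0.306, -0.952, 0.002], [0.011, -0.006, -1.0]]
ft_force: [0.5, -0.0, 0.2]
gripper_width: 0.0002
```

>>> step_arm(rows="0 0 0 0 0.048 0 1; 0 0 0 0 0.048 0 1; 0 0 0 0 0.048 0 1; 0 0 0 0 0.048 0 1; 0 0 0 0 0 0 1; 0 0 0 0 0 0 1")

```text
time: 12.85
tcp_pos: [0.4396, -0.2373, 0.1833]
eef_rot: [[0.951, -0.309, -0.0], [-0.309, -0.951, 0.001], [-0.0, -0.001, -1.0]]
ft_force: [-0.3, 0.2, 0.4]
gripper_width: 0.0007
```

```bash
python3 -c "
from h import *
plan(-.0425,-.002,.020);d=snap('top','t6.png')
i=cv2.imread('pics/t6.png')[150:260,240:420];cv2.imwrite('pics/t6c.png',cv2.resize(i,None,fx=4.4,fy=4.4,interpolation=cv2.INTER_CUBIC))"
```

```text
t 12.85 rail pos [-0.2681 -0.0025  0.1833] F rail [0.1 0.3 0.4] w 0.0007
tool shift [-0.0011 -0.2255  0.1635] turn deg [-0.05  0.02 -0.16] target-frame shift [-0.0005 -0.2256  0.1633]
```

View pics/t6c.png

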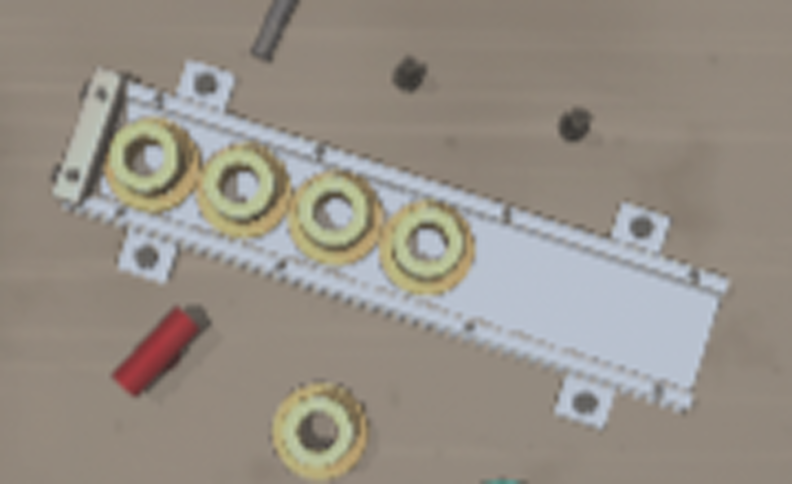

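Run:
```python
from h import *
d=load('t6.png');c,n=np.cos(q[2]),np.sin(q[2]);R=np.array([[c,n],[-n,c]])
for p in [[149,156],[241,184],[335,212],[429,241]]:
    w=ray(d,*(np.array(p)/4.4+[239.6,149.6]),.052);print((R@(w[:2]-q[:2])).round(4))
a=cv2.imread('pics/t6.png')[160:210,250:300];cv2.imwrite('pics/t6z.png',cv2.resize(a,None,fx=11,fy=11,interpolation=cv2.INTER_CUBIC))
```

```text
[0.1416 0.0014]
[ 0.0891 -0.0001]
[ 0.0358 -0.002 ]
[-0.0176 -0.0033]
```

View pics/t6z.png

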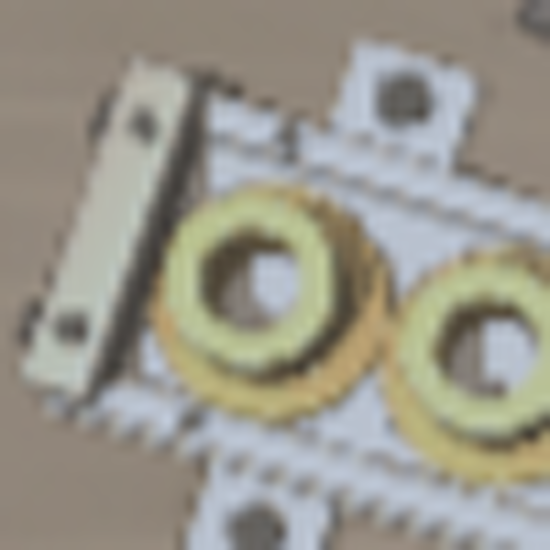

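The front flange meets the foot of the stop face at about (160,290), with no floor showing between. The flanges touch one another, and the spare, knob, screws and key sit at the same pixels as before. I'm handing in.

```bash
python3 -c "
from bench import arm
print(arm.sign_off())"
```

```text
the job is handed in; nothing more can be done
None
```

I pushed the four bushes along the rail as one train until the front one met the end stop, then backed off, lifted clear and handed the job in at about 13 s. I used closed fingertips on bush_4's flange only, at about 20 mm/s, then slower near the stop.

**Push force:** the row slid at about 12–15 N along the rail, slightly above the stated 5–12 N. At the stop, motion stalled and the force rose to about 22 N, so I pressed briefly and then retreated.

**Front bush against the stop:** the final top view shows its flange against the stop face. It measures at rail x = 141.6 mm against the ideal 143 mm, which is within the camera calibration error.

**Bushes touching:** bush 1 to bush 4 measures 159 mm, against a nominal 162 mm. They measured 160 mm when already touching at the start, so I read the 3 mm difference as a scale error in the image, not a real gap.

**Everything else:** the spare bush, screws, hex key and knob appear unmoved in the before and after crops. The robot was clear of everything at hand-in, with the wrist force at about 0 N.

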